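Put the gauges back in their holders

TASK

Measuring is finished: put the four steel pieces back on the wooden holders made for their shapes - the cylinder upright in the round cup, the ring over the post of the post stand, the long bar in the long tray and the V-block, groove up, in the square tray - each standing flat on its holder's floor. They are precision pieces, so set them down rather than dropping them, and do not disturb the aluminium flange or the brush.

Things in the scene. Friction and masses are not known exactly. Their poses are not given: they have to be found in the camera images.
- cylinder_square: Solid plain ground-steel cylinder standing upright, diameter 40, height 70, about 0.65 kg. Origin: centre of its underside, z up. It belongs in the round cup.
- ring_gauge: Flat steel ring lying on the table, outer diameter 56, bore 32 (open right through), height 24, about 0.3 kg. Origin: centre of its underside, z up. It belongs over the post of the post stand.
- parallel_bar: Rectangular steel bar, 90 long (its x) by 20 wide (its y) by 40 high (z), standing on its long narrow face, about 0.55 kg. Origin: centre of its underside. It belongs in the long tray.
- v_block: Steel V-block, 50 by 50, 45 high, about 0.7 kg, with a V groove 34 wide and 15 deep along its x in the top; the two side faces across its y are flat over their full height. Origin: centre of its underside, z up. It belongs in the square tray.
- round_cup: Low wooden round cup fixed to the bench: inner diameter 60, outer diameter 70, rim 13 above the bench, inner floor 5 above the bench. Origin: centre of its underside, at bench level, z up.
- post_stand: Wooden disc fixed to the bench, diameter 76, 8 thick, with one upright steel post of diameter 14 at its centre, the post's top 36 above the bench. The ring goes over the post and lies on the disc. Origin: centre of its underside, at bench level, z up.
- long_tray: Low wooden oblong tray fixed to the bench: inside 108 (its x) by 38 (its y), walls 5 thick and 13 high above the bench, inner floor 5 above the bench. Origin: centre of its underside, at bench level.
- square_tray: Low wooden square tray fixed to the bench: inside 66 by 66, sides along its x and y, walls 5 thick and 13 high above the bench, inner floor 5 above the bench. Origin: centre of its underside, at bench level.
- flange_part: Bystander, loose, to be left alone: small aluminium flanged workpiece, disc of diameter 52 and 12 high with a hub of diameter 28 up to 45 high. Origin: centre of its underside.
- brush: Bystander, loose, to be left alone: bench brush lying flat along its own x, handle towards -x. Origin: under its middle.
There are look-alikes about, which are no part of the job. What is shaped like the square_tray but red is not meant. Leave any yellow look-alike of the round_cup alone.

How it is judged:
By the outcome, as a careful person would: the job done as asked, in the order asked, and still so for the second after the job is handed in, with the robot touching nothing.
It also fails if it takes over 104 s, if anything falls off the work surface, if the arm or the gripper's body presses on something with over 40 N, if the wrist force passes 120 N, or if a joint passes its speed limit or range.

ROBOT

A 6-joint arm with a two-finger parallel gripper is mounted at the origin on the work surface. World frame = base frame: x ahead of the robot, y to its left, z up, the work surface at z = 0. Lengths are in m, angles in rad, forces in N, time in s.
With the tool pointing down it reaches from about 0.3 to 0.825 m from the base axis. Payload 5.4 kg.
Tool frame: the origin (TCP) lies on the centre line of the jaws, within the pads' length; the fingertips stand 19 mm ahead of it and the grasp point (between the pads) is the TCP; z points along the fingers, y is the direction in which the jaws open and shut (so a half turn about z gives the same grasp; the last joint's range is limited). The gripper opens to 92 mm and grips with 3 to 60 N. Pads are 20 mm wide; open, the fingers measure 128 mm over their backs; the gripper's body (75 mm by 189 mm) begins 69 mm behind the grasp point.
Start: joints at [-1.521, 0.158, 1.597, -0, 1.386, -0.21], TCP at [0.148, -0.556, 0.234] pointing down, gripper open.
Joint ranges: [-2.91, 2.91], [-0.94, 2.29], [0.18, 2.7], [-1.29, 4.43], [0.17, 2.64], [-3, 3]. Speed limits (rad/s): [2.57, 2.57, 3.14, 3.14, 3.14, 3.14].

INTERFACE

Orientations are given as a 3x3 rotation matrix whose columns are the frame's x, y, z axes.
In Python, from plant import ctrl gives the robot as it stands. The module is installed in compiled form; this text tells all that it offers.
- The arm moves only by the shell command python3 -m handwheel 'ROWS'. ROWS is JSON, a list of rows, each a list of 3 entries, a list of its own where there are three numbers: the shift along the tool's x, y, z in mm, then the turn about the tool's z in degrees, then the finger opening in mm, from 0 to 91.9. A call has 1 to 12 rows; each row shifts and turns the commanded pose from where the row before left it, along the tool's axes as they then stand; what a row does not reach is not made up. A row lasts 1/12 s, in which the tool goes at most 41.7 mm and 7.16 degrees, less where a joint would pass 70% of its speed; a pose out of reach is approached as far as the arm can. A call with a gripper value outside its range is refused whole. The fingers move at their own pace and stop on an object; the grip force is fixed at half the most. Time passes only in rows, so rows that do not move let the fingers close. It gives the time, the measured TCP pose, the force and the opening at its end, in the units of the state.
- ctrl.get_obs(): the state, without advancing time (a new reading comes with each control period).
- ctrl.get_image(name): name is "side" or "top"; returns a dict with "color" (384x512x3 uint8, red, green, blue), "fovy" (degrees; the focal length in pixels is half the picture's height over the tangent of half this angle, whatever the lens; pixels are square), "cx", "cy" (the principal point, pixels), "dist" ([k1, k2, p1, p2, k3] as OpenCV has them; the pictures are not rectified), "R" (3x3) and "t" (3): a world point X has camera coordinates R X + t. Camera axes: x right, y down, z forward; pixel columns grow to the right and rows downward; lengths in m; the calibration is good to about 2 mm. A picture is of the moment at which its call begins. There is no depth.
- ctrl.sign_off(): hands the job in, once; it reports no verdict.
The state is a dict: "clock": time; "joints": joint angles; "dq": joint speeds; "joint_torque": joint torques, N m; "ee_pos": TCP position; "orientation": TCP orientation; "wrist_force": force on the tool from outside, world axes, zero at the start; "wrist_torque": the same for the moment, N m; "opening": opening from 0.0 (shut) to 1.0 (fully open).
Only numpy, scipy, OpenCV 4.12 (cv2) and the standard library are available. Lean on these libraries where they do the work, as an engineer would, in place of code of your own. Each camera call takes 0.05 s, during which the arm holds its last target.

## Working session

There is one attempt and no reset: what is moved stays moved. The work goes in short steps, Python scripts to look and compute and a shell command to move; the robot and the scene stay as the last step left them, time stands still between calls to the robot, and variables do not carry over. Pictures are saved under pics/ and viewed, and the job is handed in when it is done.

```bash
mkdir -p pics; ls
cat > h.py <<'E'
import numpy as np, cv2, pickle
from plant import ctrl
def grab(tag):
    r={}
    for n in("top","side"):
        r[n]=ctrl.get_image(n); cv2.imwrite(f"pics/{tag}_{n}.png",cv2.resize(r[n]["color"][:,:,::-1],(768,576),interpolation=cv2.INTER_CUBIC))
    pickle.dump(r,open(f"{tag}.pkl","wb")); return r
def K(c):
    f=c["color"].shape[0]/2/np.tan(np.radians(c["fovy"])/2)
    return np.array([[f,0,c["cx"]],[0,f,c["cy"]],[0,0,1.]])
def proj(c,P):
    P=np.atleast_2d(np.array(P,float))
    return cv2.projectPoints(P,cv2.Rodrigues(np.array(c["R"]))[0],np.array(c["t"],float),K(c),np.array(c["dist"],float))[0][:,0]
def unproj(c,uv,z):
    uv=np.array(uv,float).reshape(-1,1,2)
    n=cv2.undistortPoints(uv,K(c),np.array(c["dist"],float))[:,0]
    R=np.array(c["R"]);t=np.array(c["t"],float)
    C=-R.T@t; d=np.c_[n,np.ones(len(n))]@R
    s=(z-C[2])/d[:,2]
    return C+d*s[:,None]
E
python3 - <<'E'
from h import *
r=grab("a")
for n in r:
    c=r[n];print(n,c["fovy"],c["cx"],c["cy"],c["dist"],np.round(-np.array(c["R"]).T@np.array(c["t"]),3),np.round(c["R"],3).tolist())
o=ctrl.get_obs();print(o["clock"],o["ee_pos"],o["orientation"],o["opening"],o["wrist_force"])
E
```

```text
pics
top 42.60189028938891 256.1313123647144 184.85347077677633 [-0.13726117  0.          0.          0.          0.        ] [0.351 0.004 1.112] [[0.023, -1.0, -0.004], [-0.98, -0.022, -0.196], [0.196, 0.008, -0.981]]
side 53.48486906290037 254.53078341458053 190.2022453658036 [-0.11289797  0.          0.          0.          0.        ] [0.259 0.673 0.576] [[-0.924, -0.383, -0.009], [-0.211, 0.529, -0.822], [0.32, -0.757, -0.569]]
0.1 [ 0.14764196 -0.55516653  0.23271523] [[ 9.66448371e-01  2.56860924e-01 -1.08114849e-04]
 [ 2.56860735e-01 -9.66446949e-01  1.69069133e-03]
 [ 3.29785270e-04 -1.66173634e-03 -9.99998565e-01]] 0.997140721346562 [ 0.36614234  0.37690169 -0.0100138 ]
```

View pics/a_top.png

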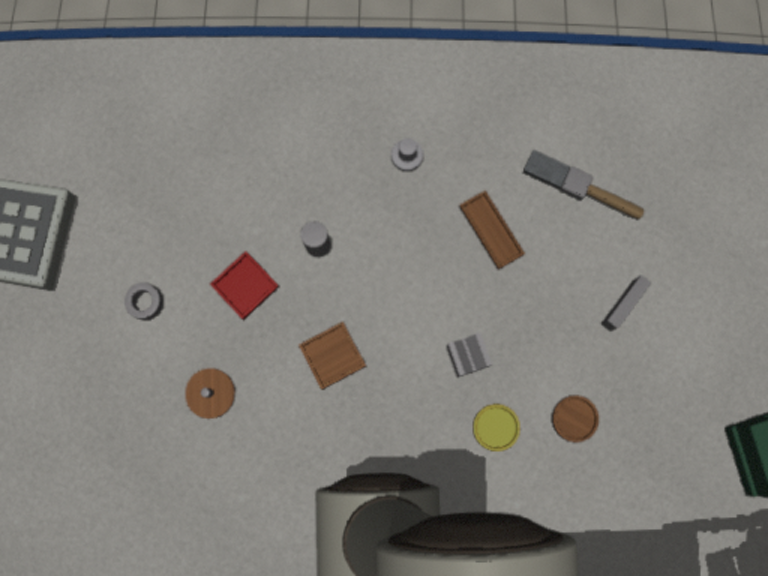

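View pics/a_side.png

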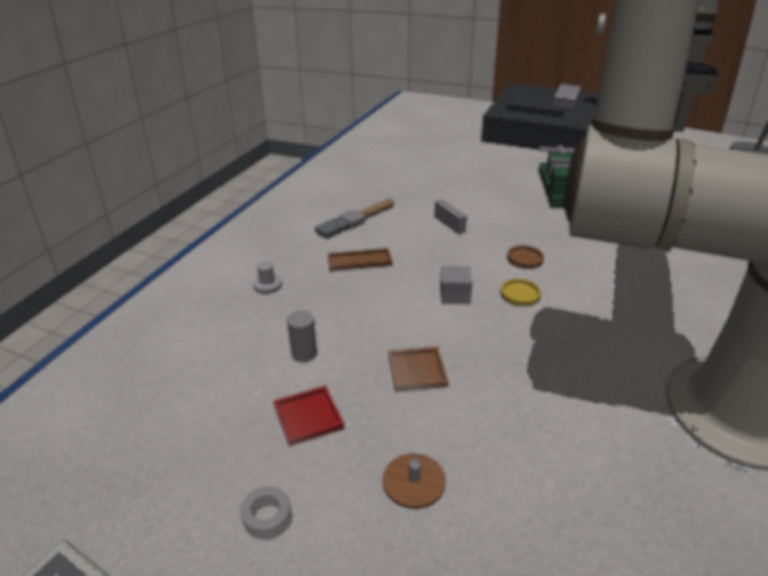

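The top view (768x576) shows:

| Item | Pixel |
|---|---|
| cylinder | (315,238) |
| ring | (143,300) |
| bar | (627,302) |
| V-block | (468,356) |
| brown square tray | (332,355) |
| red look-alike tray | (245,285) |
| brown round cup | (575,418) |
| yellow look-alike cup | (496,427) |
| post stand | (210,393) |
| long tray | (491,230) |
| flange | (407,155) |
| brush | (585,185) |

The brown tray and the brown cup are the ones meant, because the task excludes the red and yellow ones. I'll confirm this in crops with a model overlay.

```bash
cat > m.py <<'E'
from h import *
def circ(r,z,n=40):
    a=np.linspace(0,2*np.pi,n); return np.c_[r*np.cos(a),r*np.sin(a),0*a+z]
def rect(l,w,z): return np.array([[-l,-w,z],[l,-w,z],[l,w,z],[-l,w,z],[-l,-w,z]])/np.array([2,2,1])
M={'cyl':[circ(.02,0),circ(.02,.07)],'ring':[circ(.028,0),circ(.028,.024),circ(.016,.024)],
'bar':[rect(.09,.02,0),rect(.09,.02,.04)],'vb':[rect(.05,.05,0),rect(.05,.05,.045),rect(.05,.034,.045)],
'cup':[circ(.035,0),circ(.035,.013),circ(.03,.013),circ(.03,.005)],'post':[circ(.038,.0),circ(.038,.008),circ(.007,.036)],
'ltray':[rect(.118,.048,0),rect(.118,.048,.013),rect(.108,.038,.013)],'stray':[rect(.076,.076,0),rect(.076,.076,.013),rect(.066,.066,.013)],
'fl':[circ(.026,0),circ(.026,.012),circ(.014,.045)]}
def world(k,p):
    x,y,a=p; R=np.array([[np.cos(a),-np.sin(a),0],[np.sin(a),np.cos(a),0],[0,0,1]])
    return [l@R.T+[x,y,p[3] if len(p)>3 else 0] for l in M[k]]
def overlay(r,poses,fn,cols=4,S=190,z=5):
    out=[]
    for n in("top","side"):
        row=[]
        for k,p in poses.items():
            c=r[n];im=c["color"][:,:,::-1]
            ctr=proj(c,[[p[0],p[1],.02]])[0]; h=S/z/2
            A=np.array([[z,0,-(ctr[0]-h)*z+(z-1)/2],[0,z,-(ctr[1]-h)*z+(z-1)/2]])
            o=cv2.warpAffine(im,A,(S,S),flags=cv2.INTER_CUBIC)
            for l in world(k.split('_')[0],p):
                q=proj(c,l)@A[:,:2].T+A[:,2]
                cv2.polylines(o,[np.round(q*8).astype(np.int32)],False,(0,255,0),1,cv2.LINE_AA,3)
            cv2.putText(o,k,(3,12),0,.4,(0,0,255),1)
            row.append(o)
        out.append(row)
    rows=[]
    for i in range(0,len(out[0]),cols):
        for rr in out:
            s=rr[i:i+cols]; s=s+[np.zeros_like(s[0])]*(cols-len(s)); rows.append(np.hstack(s))
    cv2.imwrite(fn,np.vstack(rows))
E
cat > est.py <<'E'
from m import *
r=pickle.load(open("a.pkl","rb"));c=r["top"]
px={'cyl':(314,232,.07),'ring':(143,300,.024),'bar':(628,300,.04),'vb':(468,354,.045),'cup':(575,418,.013),'post':(210,393,.008),'ltray':(491,230,.013),'stray':(332,355,.013),'fl':(407,155,.012)}
P={}
for k,(u,v,z) in px.items():
    P[k]=list(unproj(c,[(u/1.5,v/1.5)],z)[0,:2])+[0.]
def ang(a,b,z):
    q=unproj(c,[np.array(a)/1.5,np.array(b)/1.5],z);d=q[1]-q[0];return np.arctan2(d[1],d[0])
P['bar'][2]=ang((607,326),(647,278),.04)
P['ltray'][2]=ang((473,200),(511,260),.013)
P['stray'][2]=ang((302,346),(344,324),.013)
P['vb'][2]=ang((468,376),(457,342),.045)
pickle.dump(P,open("P.pkl","wb"))
for k in P:print(k,np.round(P[k],4))
overlay(r,{k:P[k] for k in list(P)[:4]},"pics/o1.png")
overlay(r,{k:P[k] for k in list(P)[4:8]},"pics/o2.png")
E
python3 est.py
```

```text
cyl [0.6242 0.1166 0.    ]
ring [0.525  0.3781 0.    ]
bar [ 0.5387 -0.3515 -0.7168]
vb [ 0.4537 -0.111   0.3201]
cup [ 0.3644 -0.2742  0.    ]
post [0.3893 0.2694 0.    ]
ltray [ 0.6485 -0.1497 -2.5892]
stray [ 0.4508  0.0881 -1.0596]
fl [ 0.768  -0.0183  0.    ]
```

View pics/o1.png

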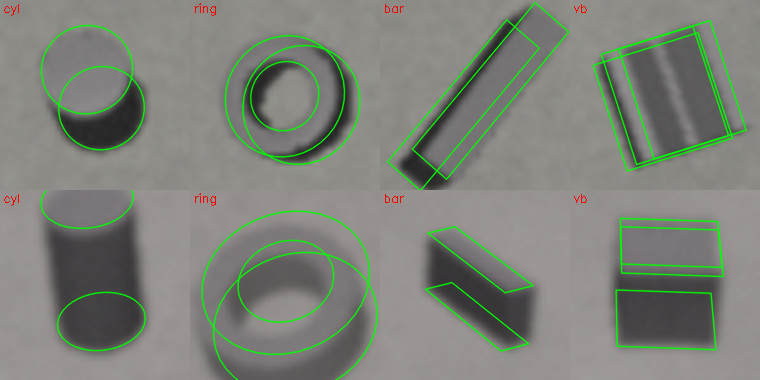

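View pics/o2.png

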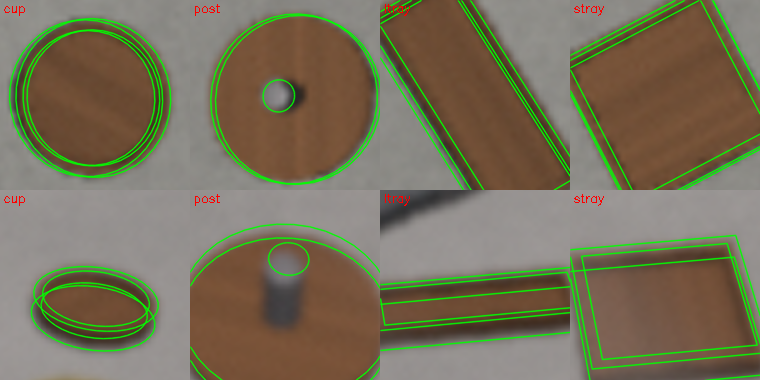

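```bash
cat > fit.py <<'E'
from m import *
from scipy.optimize import differential_evolution
from scipy.ndimage import map_coordinates
def dens(l,n=160):
    d=np.r_[0,np.cumsum(np.linalg.norm(np.diff(l,axis=0),axis=1))]; s=np.linspace(0,d[-1],n)
    return np.c_[np.interp(s,d,l[:,0]),np.interp(s,d,l[:,1])]
def fields(c):
    if 'gx' not in c:
        g=cv2.GaussianBlur(c["color"].astype(np.float32),(0,0),1.0)
        gx=cv2.Sobel(g,cv2.CV_32F,1,0).transpose(2,0,1);gy=cv2.Sobel(g,cv2.CV_32F,0,1).transpose(2,0,1)
        c['gx'],c['gy']=gx,gy
    return c['gx'],c['gy']
def score(c,l):
    gx,gy=fields(c); q=dens(l); t=np.gradient(q,axis=0); n=np.c_[-t[:,1],t[:,0]]/ (np.linalg.norm(t,axis=1)[:,None]+1e-9)
    s=0
    for ch in range(3):
        a=map_coordinates(gx[ch],[q[:,1],q[:,0]],order=1);b=map_coordinates(gy[ch],[q[:,1],q[:,0]],order=1)
        s=s+np.abs(a*n[:,0]+b*n[:,1])
    return np.sqrt(s).mean()
def fit(cams,k,p0,rng=.007,ra=.15):
    rot=k in('bar','vb','ltray','stray')
    rest=list(p0[3:])
    def f(v):
        p=[p0[0]+v[0],p0[1]+v[1],p0[2]+(v[2] if rot else 0)]+rest
        W=world(k,p); s=0
        for c in cams:
            L=[proj(c,l) for l in W]
            hl=L[:2] if k in('post','fl') else L
            h=cv2.convexHull(np.vstack(hl).astype(np.float32))[:,0]; h=np.vstack([h,h[:1]])
            s+=score(c,h)*2+score(c,L[1])
            if len(L)>2: s+=score(c,L[2])
        return -s
    b=[(-rng,rng)]*2+([(-ra,ra)] if rot else [])
    o=differential_evolution(f,b,seed=1,popsize=12,maxiter=40,tol=1e-5)
    v=o.x; return [p0[0]+v[0],p0[1]+v[1],p0[2]+(v[2] if rot else 0)]+rest, -o.fun
if __name__=="__main__":
    r=pickle.load(open("a.pkl","rb"));P=pickle.load(open("P.pkl","rb"))
    Q={}
    for k in P:
        a,sa=fit([r["top"]],k,P[k]);b,sb=fit([r["side"]],k,P[k]);q,sq=fit([r["top"],r["side"]],k,P[k])
        Q[k]=q; print(k,np.round(a,4),np.round(b,4),np.round(q,4),round(sa,1),round(sb,1),round(sq,1))
    pickle.dump(Q,open("Q.pkl","wb"))
    ks=list(Q)
    overlay(r,{k:Q[k] for k in ks[:4]},"pics/q1.png");overlay(r,{k:Q[k] for k in ks[4:8]},"pics/q2.png",z=4)
E
time python3 fit.py
```

```text
cyl [0.6226 0.1174 0.    ] [0.6221 0.1199 0.    ] [0.6229 0.118  0.    ] 48.0 51.9 98.9
ring [0.5259 0.3814 0.    ] [0.5253 0.3835 0.    ] [0.5256 0.3824 0.    ] 64.2 53.4 115.6
bar [ 0.5376 -0.3538 -0.6566] [ 0.5377 -0.3512 -0.694 ] [ 0.5378 -0.3537 -0.664 ] 51.2 54.7 105.1
vb [ 0.4514 -0.1085  0.3568] [ 0.4556 -0.1109  0.347 ] [ 0.4541 -0.1128  0.3397] 57.7 60.1 114.0
cup [ 0.3643 -0.2746  0.    ] [ 0.3645 -0.274   0.    ] [ 0.3644 -0.2745  0.    ] 74.9 78.9 153.7
post [0.3898 0.2707 0.    ] [0.3895 0.2743 0.    ] [0.3897 0.2721 0.    ] 73.4 70.0 138.2
ltray [ 0.651  -0.1507 -2.597 ] [ 0.6523 -0.1491 -2.5949] [ 0.6514 -0.1504 -2.5967] 74.4 78.7 152.4
stray [ 0.451   0.0885 -1.0556] [ 0.4517  0.0916 -1.0621] [ 0.4514  0.0896 -1.0606] 68.8 67.0 133.3
fl [ 0.7705 -0.0203  0.    ] [ 0.7715 -0.0166  0.    ] [ 0.7706 -0.0152  0.    ] 40.7 52.4 91.6
real	0m13.647s
user	0m17.334s
sys	0m0.122s
```

View pics/q1.png

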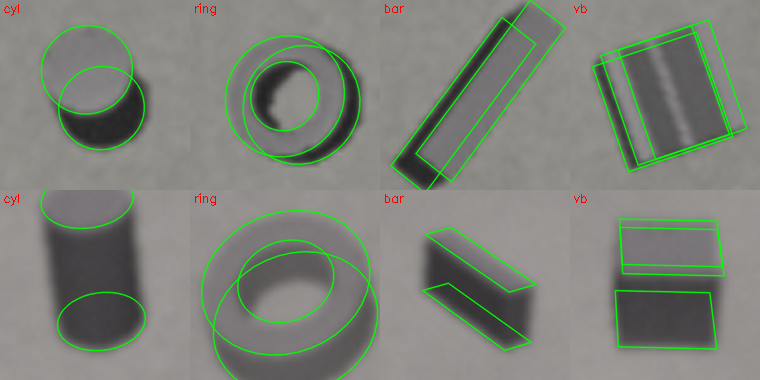

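View pics/q2.png

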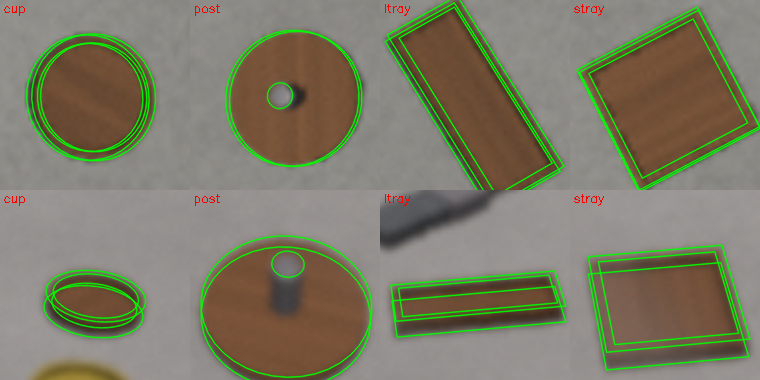

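Run:
```python
from m import *
r=pickle.load(open("a.pkl","rb"));Q=pickle.load(open("Q.pkl","rb"))
overlay(r,{k:Q[k] for k in('bar','vb')},"pics/z1.png",S=300,z=7)
def raw(n,p,z,S):
    c=r[n];ctr=proj(c,[[p[0],p[1],.02]])[0];h=S/z/2
    return cv2.warpAffine(c["color"][:,:,::-1],np.array([[z,0,-(ctr[0]-h)*z],[0,z,-(ctr[1]-h)*z]]),(S,S),flags=cv2.INTER_CUBIC)
cv2.imwrite("pics/z2.png",np.hstack([raw("top",Q['bar'],6,380),raw("top",Q['vb'],9,380)]))
```

```text
(no output)
```

View pics/z1.png

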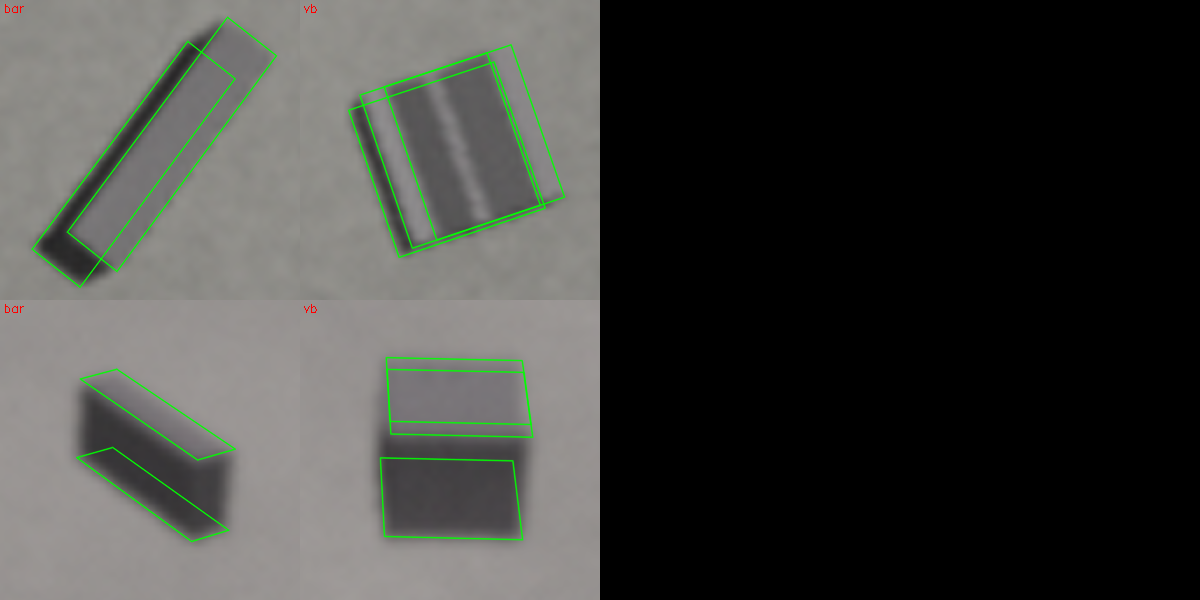

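View pics/z2.png

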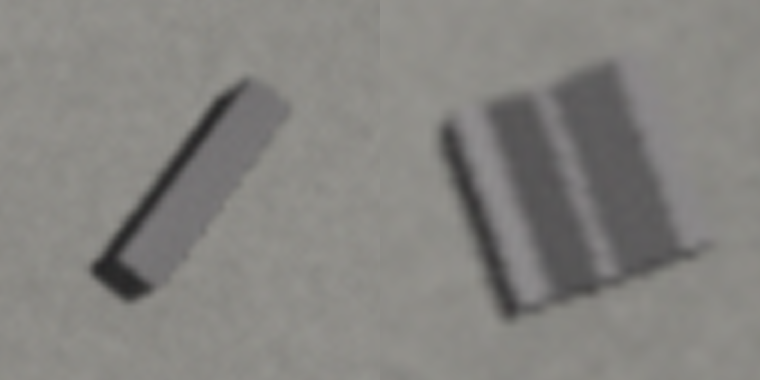

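The crops confirm the targets: the wireframes sit on the brown cup at crop (90,97) and the brown square tray, and on all four steel pieces. The red and yellow look-alikes are excluded. I'll take the pieces in the listed order, starting with the cylinder.

```bash
cat > to.py <<'E'
import sys
from h import *
# usage: to.py x y z [yawdeg]
a=[float(v) for v in sys.argv[1:]]
o=ctrl.get_obs();R=np.array(o["orientation"]);p=np.array(o["ee_pos"])
yaw=np.degrees(np.arctan2(R[1,0],R[0,0]))
ty=a[3] if len(a)>3 else yaw
t=-((ty-yaw+90)%180-90)
y2=np.radians(yaw-t); X=np.array([np.cos(y2),np.sin(y2),0]);Y=np.array([np.sin(y2),-np.cos(y2),0])
d=np.array(a[:3])-p
print("clock",round(o["clock"],2),"pos",np.round(p,4),"yaw",round(yaw,2),"turn first",round(t,2),"then tool shift mm",np.round([d@X*1e3,d@Y*1e3,-d[2]*1e3],1),"F",np.round(o["wrist_force"],1),"open",round(o["opening"]*91.9,1),"q",np.round(o["joints"],2))
E
python3 to.py .6229 .118 .16 14.9; python3 -m handwheel '[[[0,0,0],0,91.9]]'
```

```text
clock 0.1 pos [ 0.1476 -0.5552  0.2327] yaw 14.88 turn first -0.02 then tool shift mm [ 632.4 -528.3   72.7] F [ 0.4  0.4 -0. ] open 91.6 q [-1.52  0.16  1.6  -0.    1.39 -0.21]
clock: 0.18
ee_pos: [0.1477, -0.5553, 0.233]
orientation: [[0.966, 0.257, -0.0], [0.257, -0.966, 0.001], [0.0, -0.001, -1.0]]
wrist_force: [-0.6, -0.1, -0.4]
opening: 0.999
```

```bash
python3 -m handwheel '[[[22,-18,0],0,91.9],[[22,-18,0],0,91.9],[[22,-18,0],0,91.9],[[22,-18,0],0,91.9],[[22,-18,0],0,91.9],[[22,-18,0],0,91.9],[[22,-18,0],0,91.9],[[22,-18,0],0,91.9],[[22,-18,0],0,91.9],[[22,-18,0],0,91.9],[[22,-18,0],0,91.9],[[22,-18,0],0,91.9]]'
python3 -m handwheel '[[[22,-18,0],0,91.9],[[22,-18,0],0,91.9],[[22,-18,0],0,91.9],[[22,-18,0],0,91.9],[[22,-18,0],0,91.9],[[22,-18,0],0,91.9],[[22,-18,0],0,91.9],[[22,-18,0],0,91.9],[[22,-18,0],0,91.9],[[22,-18,0],0,91.9],[[22,-18,0],0,91.9],[[22,-18,0],0,91.9]]'; python3 to.py .6229 .118 .13 14.9
```

```text
clock: 1.18
ee_pos: [0.3479, -0.2778, 0.2335]
orientation: [[0.966, 0.257, -0.0], [0.257, -0.966, 0.0], [0.0, -0.0, -1.0]]
wrist_force: [0.6, -0.4, -0.3]
opening: 1.0
clock: 2.18
ee_pos: [0.5475, -0.0012, 0.2333]
orientation: [[0.966, 0.257, -0.0], [0.257, -0.966, 0.0], [-0.0, -0.0, -1.0]]
wrist_force: [0.3, 0.2, 0.3]
opening: 0.999
clock 2.18 pos [ 0.5475 -0.0012  0.2333] yaw 14.9 turn first -0.0 then tool shift mm [103.5 -95.8 103.3] F [0.3 0.2 0.3] open 91.9 q [-0.22  0.09  1.67 -0.    1.38  1.09]
```

```bash
python3 -m handwheel '[[[17,-16,10],0,91.9],[[17,-16,10],0,91.9],[[17,-16,10],0,91.9],[[17,-16,10],0,91.9],[[17,-16,10],0,91.9],[[18.5,-15.8,10],0,91.9],[[0,0,0],0,91.9],[[0,0,0],0,91.9]]'
python3 - <<'E'
from m import *
r=grab("b");Q=pickle.load(open("Q.pkl","rb"))
o=ctrl.get_obs();p=o["ee_pos"];print(p)
c=r["side"];print(proj(c,[p,p+np.array([0,0,-.019])])*1.5)
E
python3 to.py .6229 .118 .045 14.9
```

```text
clock: 2.85
ee_pos: [0.6218, 0.1173, 0.1723]
orientation: [[0.966, 0.259, -0.003], [0.259, -0.966, -0.0], [-0.003, -0.0, -1.0]]
wrist_force: [-0.4, -1.0, 0.5]
opening: 1.004
[0.62225774 0.11602704 0.17387041]
[[293.80061031 255.03094391]
 [295.12751478 266.8899659 ]]
clock 2.95 pos [0.6223 0.116  0.1739] yaw 14.87 turn first -0.03 then tool shift mm [  1.1  -1.7 128.9] F [ 0.  -0.6  1. ] open 91.9 q [-0.01  0.35  1.48 -0.    1.3   1.31]
```

View pics/b_side.png

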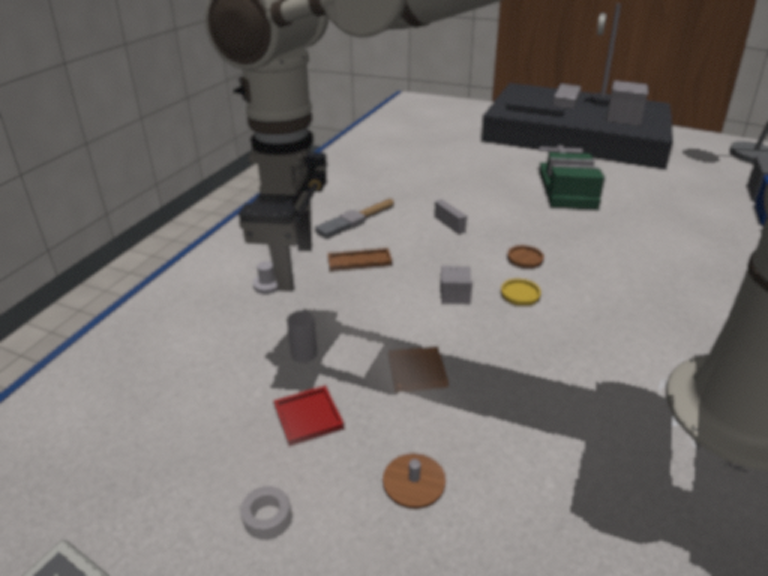

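The side view shows the fingers straddling a point above the cylinder. The fingertips are at (283,288) and (305,247), and their midpoint (294,267) agrees with the predicted (295,267).

```bash
python3 -m handwheel '[[[1,-1.5,12],0,91.9],[[0,0,16],0,91.9],[[0,0,16],0,91.9],[[0,0,16],0,91.9],[[0,0,16],0,91.9],[[0,0,16],0,91.9],[[0,0,16],0,91.9],[[0,0,12],0,91.9],[[0,0,9],0,91.9],[[0,0,0],0,91.9],[[0,0,0],0,91.9]]'
python3 -m handwheel '[[[0,0,0],0,38],[[0,0,0],0,30],[[0,0,0],0,30],[[0,0,0],0,30],[[0,0,0],0,30],[[0,0,0],0,30],[[0,0,0],0,30],[[0,0,0],0,30]]'; python3 to.py .6229 .118 .15
```

```text
clock: 3.87
ee_pos: [0.6229, 0.1181, 0.0445]
orientation: [[0.967, 0.257, -0.0], [0.257, -0.967, -0.0], [-0.0, -0.0, -1.0]]
wrist_force: [0.0, 0.3, 0.4]
opening: 0.996
clock: 4.53
ee_pos: [0.623, 0.1184, 0.0446]
orientation: [[0.966, 0.257, 0.0], [0.257, -0.966, 0.0], [0.0, -0.0, -1.0]]
wrist_force: [-0.1, -0.8, -0.9]
opening: 0.444
clock 4.53 pos [0.623  0.1184 0.0446] yaw 14.89 turn first -0.0 then tool shift mm [  -0.2    0.3 -105.4] F [-0.1 -0.8 -0.9] open 40.8 q [-0.    0.51  1.55  0.    1.08  1.31]
```

```bash
python3 -m handwheel '[[[0,0,0],0,30],[[0,0,-3],0,30],[[0,0,-8],0,30],[[0,0,-15],0,30],[[0,0,-20],0,30],[[0,0,-20],0,30],[[0,0,-20],0,30],[[0,0,-10],0,30],[[0,0,-4],0,30],[[0,0,0],0,30],[[0,0,0],0,30]]'
python3 to.py .3644 -.2745 .145
```

```text
clock: 5.45
ee_pos: [0.6221, 0.1183, 0.1433]
orientation: [[0.966, 0.257, -0.002], [0.257, -0.966, 0.0], [-0.002, -0.001, -1.0]]
wrist_force: [-0.2, 0.1, -5.9]
opening: 0.428
clock 5.45 pos [0.6221 0.1183 0.1433] yaw 14.88 turn first -0.0 then tool shift mm [-350.   313.4   -1.7] F [-0.2  0.1 -5.9] open 39.3 q [-0.    0.39  1.51  0.    1.25  1.31]
```

```bash
python3 -m handwheel '[[[-6,5,0],0,30],[[-12,11,0],0,30],[[-18,16,0],0,30],[[-20,18,0],0,30],[[-20,18,0],0,30],[[-20,18,0],0,30],[[-20,18,0],0,30],[[-20,18,0],0,30],[[-20,18,0],0,30],[[-20,18,0],0,30],[[-20,18,0],0,30],[[-20,18,0],0,30]]'
python3 -m handwheel '[[[-20,18,0],0,30],[[-20,18,0],0,30],[[-20,18,0],0,30],[[-20,18,0],0,30],[[-20,17,0],0,30],[[-16,14,0],0,30],[[-12,10,0],0,30],[[-6,6,0],0,30],[[0,0,0],0,30],[[0,0,0],0,30],[[0,0,0],0,30]]'
python3 to.py .3644 -.2745 .0515
```

```text
clock: 6.45
ee_pos: [0.462, -0.1254, 0.1434]
orientation: [[0.966, 0.257, -0.002], [0.257, -0.966, 0.001], [-0.002, -0.001, -1.0]]
wrist_force: [-0.6, 0.1, -5.0]
opening: 0.432
clock: 7.37
ee_pos: [0.3653, -0.2731, 0.1442]
orientation: [[0.966, 0.257, -0.0], [0.257, -0.966, 0.001], [-0.0, -0.001, -1.0]]
wrist_force: [0.8, -0.3, -5.3]
opening: 0.428
clock 7.37 pos [ 0.3653 -0.2731  0.1442] yaw 14.92 turn first -0.0 then tool shift mm [-1.2  1.1 92.7] F [ 0.8 -0.3 -5.3] open 39.4 q [-0.91 -0.06  2.01  0.    1.19  0.4 ]
```

```bash
python3 -m handwheel '[[[-1,1,8],0,30],[[0,0,16],0,30],[[0,0,16],0,30],[[0,0,16],0,30],[[0,0,16],0,30],[[0,0,10],0,30],[[0,0,6],0,30],[[0,0,3],0,30],[[0,0,0],0,30],[[0,0,0],0,30]]'
python3 - <<'E'
from h import *
grab("c")
E
python3 to.py .3644 -.2745 .0496
```

```text
clock: 8.2
ee_pos: [0.3649, -0.2757, 0.0542]
orientation: [[0.966, 0.257, 0.001], [0.257, -0.966, -0.001], [0.0, 0.001, -1.0]]
wrist_force: [-0.4, -0.4, -3.5]
opening: 0.43
clock 8.3 pos [ 0.365  -0.276   0.0545] yaw 14.89 turn first -0.0 then tool shift mm [-0.2 -1.6  4.9] F [-0.7 -0.5 -5.6] open 39.6 q [-0.91  0.09  2.07  0.    0.99  0.4 ]
```

View pics/c_side.png

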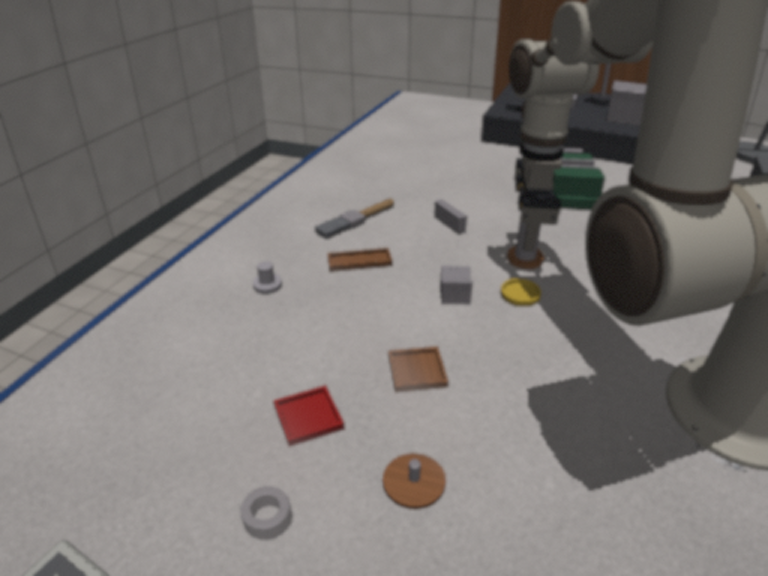

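The cylinder is over the brown cup at (526,256). I'll lower it the last millimetres until it touches.

```bash
python3 -m handwheel '[[[0,0,1.5],0,30],[[0,0,1.5],0,30],[[0,0,1],0,30],[[0,0,0],0,30],[[0,0,0],0,30]]'; python3 -m handwheel '[[[0,0,0.7],0,30],[[0,0,0],0,30],[[0,0,0],0,30]]'
```

```text
clock: 8.72
ee_pos: [0.3644, -0.2753, 0.0496]
orientation: [[0.966, 0.257, 0.0], [0.257, -0.966, 0.0], [0.0, -0.0, -1.0]]
wrist_force: [0.7, 0.4, -4.7]
opening: 0.427
clock: 8.97
ee_pos: [0.3645, -0.2754, 0.0495]
orientation: [[0.966, 0.257, -0.0], [0.257, -0.966, 0.0], [-0.0, -0.0, -1.0]]
wrist_force: [-3.4, 2.4, 6.0]
opening: 0.434
```

```bash
python3 -m handwheel '[[[0,0,0],0,45],[[0,0,0],0,60],[[0,0,0],0,75],[[0,0,0],0,91.9],[[0,0,0],0,91.9],[[0,0,0],0,91.9],[[0,0,-5],0,91.9],[[0,0,-15],0,91.9],[[0,0,-20],0,91.9],[[0,0,-20],0,91.9],[[0,0,-20],0,91.9],[[0,0,-20],0,91.9]]'
python3 to.py .5256 .3824 .12
```

```text
clock: 9.97
ee_pos: [0.3644, -0.2752, 0.1502]
orientation: [[0.966, 0.257, 0.0], [0.257, -0.966, -0.0], [0.0, 0.0, -1.0]]
wrist_force: [1.3, -0.5, -0.3]
opening: 0.999
clock 9.97 pos [ 0.3644 -0.2752  0.1502] yaw 14.89 turn first -0.0 then tool shift mm [ 324.7 -594.2   30.2] F [ 1.3 -0.5 -0.3] open 91.8 q [-0.91 -0.07  2.01 -0.    1.21  0.4 ]
```

```bash
python3 -m handwheel '[[[7,-13,0],0,91.9],[[13,-24,0],0,91.9],[[13,-24,0],0,91.9],[[13,-24,0],0,91.9],[[13,-24,0],0,91.9],[[13,-24,0],0,91.9],[[13,-24,0],0,91.9],[[13,-24,0],0,91.9],[[13,-24,0],0,91.9],[[13,-24,0],0,91.9],[[13,-24,0],0,91.9],[[13,-24,0],0,91.9]]'
python3 -m handwheel '[[[13,-24,0],0,91.9],[[13,-24,0],0,91.9],[[13,-24,0],0,91.9],[[13,-24,0],0,91.9],[[13,-24,0],0,91.9],[[13,-24,0],0,91.9],[[13,-24,0],0,91.9],[[13,-24,0],0,91.9],[[13,-24,0],0,91.9],[[13,-24,0],0,91.9],[[13,-24,0],0,91.9],[[13,-24,0],0,91.9]]'
python3 - <<'E'
from m import *
r=grab("d");Q=pickle.load(open("Q.pkl","rb"))
overlay(r,{'cyl_':[.3645,-.2754,0,.005],'cup':Q['cup']},"pics/d1.png",S=300,z=7,cols=2)
E
python3 to.py .5256 .3824 .09
```

```text
clock: 10.97
ee_pos: [0.4385, 0.0323, 0.1494]
orientation: [[0.966, 0.257, 0.001], [0.257, -0.966, -0.0], [0.001, 0.0, -1.0]]
wrist_force: [-0.1, -0.4, 0.7]
opening: 0.999
clock: 11.97
ee_pos: [0.5151, 0.3508, 0.1491]
orientation: [[0.966, 0.257, 0.0], [0.257, -0.966, 0.0], [0.0, 0.0, -1.0]]
wrist_force: [0.0, 0.5, 0.9]
opening: 1.001
clock 12.07 pos [0.5152 0.3524 0.1491] yaw 15.07 turn first -0.0 then tool shift mm [ 17.9 -26.3  59.1] F [-0.1 -0.5 -0.2] open 91.8 q [0.41 0.35 1.53 0.   1.25 1.71]Traceback (most recent call last):
  File "<stdin>", line 3, in <module>
  File "m.py", line 22, in overlay
    for l in world(k.split('_')[0],p):
             ~~~~~^^^^^^^^^^^^^^^^^^^
  File "m.py", line 11, in world
    x,y,a=p; R=np.array([[np.cos(a),-np.sin(a),0],[np.sin(a),np.cos(a),0],[0,0,1]])
    ^^^^^
ValueError: too many values to unpack (expected 3)
```

```bash
sed -i 's/x,y,a=p;/x,y,a=p[:3];/' m.py
python3 - <<'E'
from m import *
r=pickle.load(open("d.pkl","rb"));Q=pickle.load(open("Q.pkl","rb"))
overlay(r,{'cyl_':[.3645,-.2754,0,.005],'cup':Q['cup']},"pics/d1.png",S=300,z=6,cols=2)
E
```

```text
(no output)
```

View pics/d1.png

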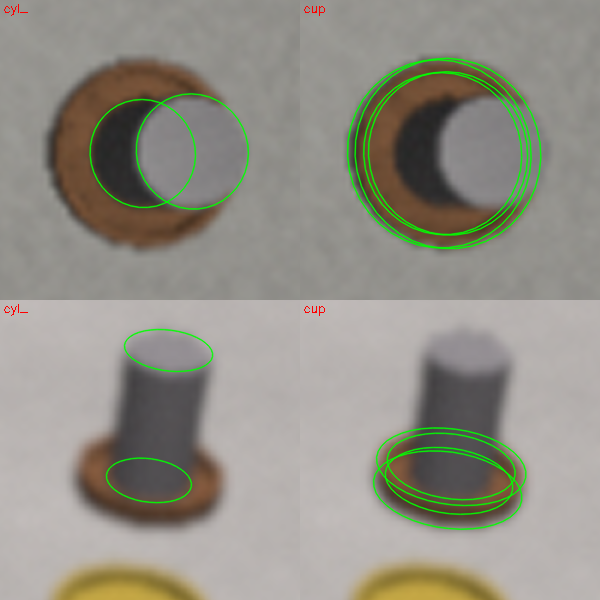

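View pics/d_top.png

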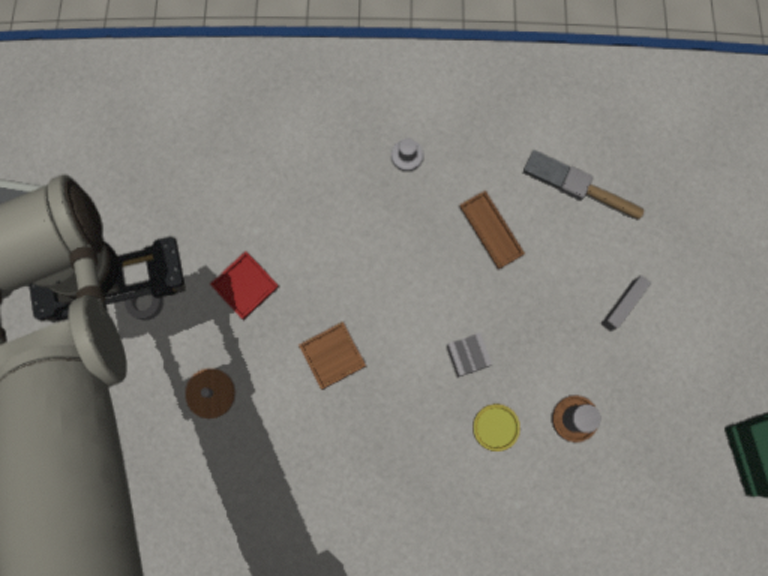

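The cylinder stands upright in the brown cup, with its top at the predicted (192,152) in the crop and no tilt. Next is the ring.

```bash
python3 -m handwheel '[[[8,-12,6],0,91.9],[[9,-13,12],0,91.9],[[1,-1,14],0,91.9],[[0,0,14],0,91.9],[[0,0,13],0,91.9],[[0,0,0],0,91.9],[[0,0,0],0,91.9]]'
python3 to.py .5256 .3824 .026
```

```text
clock: 12.65
ee_pos: [0.5247, 0.3778, 0.0884]
orientation: [[0.967, 0.256, -0.003], [0.256, -0.967, -0.002], [-0.003, 0.001, -1.0]]
wrist_force: [0.3, -0.7, 0.4]
opening: 0.999
clock 12.65 pos [0.5247 0.3778 0.0884] yaw 14.84 turn first -0.0 then tool shift mm [ 2.  -4.2 62.4] F [ 0.3 -0.7  0.4] open 91.8 q [ 0.44  0.48  1.5  -0.    1.17  1.75]
```

```bash
python3 -m handwheel '[[[1,-3,8],0,91.9],[[0.5,-0.5,12],0,91.9],[[0,0,12],0,91.9],[[0,0,12],0,91.9],[[0,0,10],0,91.9],[[0,0,5],0,91.9],[[0,0,2],0,91.9],[[0,0,0],0,91.9],[[0,0,0],0,91.9]]'
python3 to.py .5256 .3824 .026
```

```text
clock: 13.4
ee_pos: [0.5267, 0.383, 0.0293]
orientation: [[0.966, 0.257, 0.001], [0.257, -0.966, 0.0], [0.001, -0.0, -1.0]]
wrist_force: [-0.2, -0.5, -0.4]
opening: 1.005
clock 13.4 pos [0.5267 0.383  0.0293] yaw 14.89 turn first -0.0 then tool shift mm [-1.2  0.3  3.3] F [-0.2 -0.5 -0.4] open 92.4 q [ 0.44  0.57  1.5  -0.    1.07  1.75]
```

```bash
python3 -m handwheel '[[[-1,0,3],0,91.9],[[0,0,0],0,91.9],[[0,0,0],0,60],[[0,0,0],0,45],[[0,0,0],0,45],[[0,0,0],0,45],[[0,0,0],0,45],[[0,0,0],0,45],[[0,0,0],0,45]]'
python3 to.py .3897 .2721 .09
```

```text
clock: 14.15
ee_pos: [0.5254, 0.3826, 0.026]
orientation: [[0.966, 0.257, 0.0], [0.257, -0.966, -0.0], [0.0, 0.0, -1.0]]
wrist_force: [0.6, -0.4, 0.2]
opening: 0.598
clock 14.15 pos [0.5254 0.3826 0.026 ] yaw 14.89 turn first -0.0 then tool shift mm [-159.5   71.9  -64. ] F [ 0.6 -0.4  0.2] open 55.0 q [ 0.44  0.57  1.51 -0.    1.06  1.75]
```

```bash
python3 -m handwheel '[[[0,0,0],0,45],[[0,0,-4],0,45],[[0,0,-10],0,45],[[0,0,-16],0,45],[[0,0,-18],0,45],[[0,0,-16],0,45],[[-6,3,-8],0,45],[[-14,6,-2],0,45],[[-20,9,0],0,45],[[-20,9,0],0,45],[[-20,9,0],0,45],[[-20,9,0],0,45]]'
python3 -m handwheel '[[[-20,9,0],0,45],[[-18,8,0],0,45],[[-12,6,0],0,45],[[-7,3,0],0,45],[[-2.5,1,0],0,45],[[0,0,0],0,45],[[0,0,0],0,45]]'
python3 to.py .3897 .2721 .038
```

```text
clock: 15.15
ee_pos: [0.4391, 0.3128, 0.1002]
orientation: [[0.966, 0.257, -0.0], [0.257, -0.966, 0.0], [-0.0, -0.0, -1.0]]
wrist_force: [0.2, -0.2, -3.1]
opening: 0.597
clock: 15.73
ee_pos: [0.3904, 0.2724, 0.1004]
orientation: [[0.966, 0.257, 0.001], [0.257, -0.966, 0.001], [0.001, -0.0, -1.0]]
wrist_force: [0.4, -0.0, -3.5]
opening: 0.595
clock 15.73 pos [0.3904 0.2724 0.1004] yaw 14.88 turn first -0.0 then tool shift mm [-0.8  0.1 62.4] F [ 0.4 -0.  -3.5] open 54.7 q [0.35 0.05 1.99 0.   1.09 1.67]
```

```bash
python3 -m handwheel '[[[-0.8,0,6],0,45],[[0,0,10],0,45],[[0,0,10],0,45],[[0,0,6],0,45],[[0,0,0],0,45],[[0,0,0],0,45]]'
python3 -c "
from h import *
r=grab('e')
import cv2
c=r['side'];z=5
o=[]
for n,u in(('top',proj(r['top'],[[.39,.272,.03]])[0]),('side',proj(c,[[.39,.272,.03]])[0])):
    o.append(cv2.warpAffine(r[n]['color'][:,:,::-1],np.array([[z,0,190-u[0]*z],[0,z,190-u[1]*z]]),(380,380),flags=cv2.INTER_CUBIC))
cv2.imwrite('pics/e1.png',np.hstack(o))
"
python3 to.py .3897 .2721 .034
```

```text
clock: 16.23
ee_pos: [0.3883, 0.2716, 0.067]
orientation: [[0.966, 0.257, -0.002], [0.257, -0.966, -0.001], [-0.002, 0.0, -1.0]]
wrist_force: [-0.0, -0.2, -3.0]
opening: 0.599
clock 16.33 pos [0.3892 0.272  0.068 ] yaw 14.89 turn first -0.0 then tool shift mm [ 0.5  0.  34. ] F [ 0.3 -0.7 -3.4] open 55.2 q [0.35 0.11 2.01 0.   1.02 1.67]
```

View pics/e1.png

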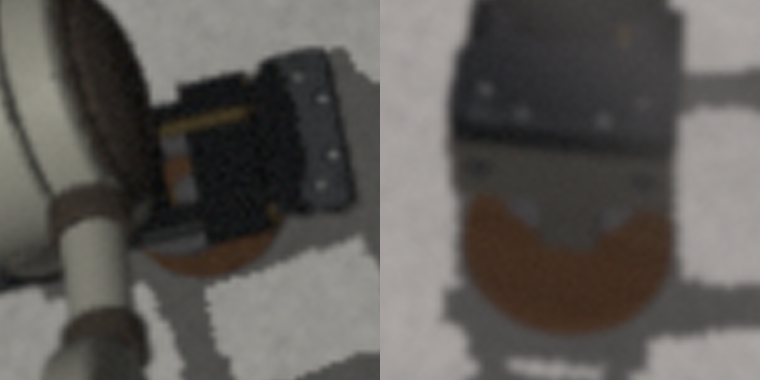

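In the side crop the finger and ring (x≈570) are centred on the disc (x≈567). I'll lower the ring.

```bash
python3 -m handwheel '[[[0.5,0,6],0,45],[[0,0,8],0,45],[[0,0,8],0,45],[[0,0,5],0,45],[[0,0,2.5],0,45],[[0,0,1.5],0,45],[[0,0,0],0,45],[[0,0,0],0,45]]'
python3 -m handwheel '[[[0,0,1],0,45],[[0,0,1],0,45],[[0,0,0],0,45],[[0,0,0],0,45]]'
```

```text
clock: 17.0
ee_pos: [0.3895, 0.272, 0.037]
orientation: [[0.966, 0.257, 0.0], [0.257, -0.966, 0.0], [0.0, -0.0, -1.0]]
wrist_force: [-0.6, -1.0, -3.8]
opening: 0.6
clock: 17.33
ee_pos: [0.3894, 0.272, 0.035]
orientation: [[0.966, 0.257, 0.0], [0.257, -0.966, 0.0], [0.0, -0.0, -1.0]]
wrist_force: [-0.2, 1.1, -3.0]
opening: 0.597
```

```bash
python3 -m handwheel '[[[0,0,0.7],0,45],[[0,0,0.5],0,45],[[0,0,0],0,45],[[0,0,0],0,45]]'
```

```text
clock: 17.67
ee_pos: [0.3895, 0.272, 0.0339]
orientation: [[0.966, 0.257, 0.0], [0.257, -0.966, 0.0], [0.0, -0.0, -1.0]]
wrist_force: [-1.1, -0.5, 0.4]
opening: 0.6
```

```bash
python3 -m handwheel '[[[0,0,0],0,65],[[0,0,0],0,80],[[0,0,0],0,91.9],[[0,0,0],0,91.9],[[0,0,0],0,91.9],[[0,0,-5],0,91.9],[[0,0,-15],0,91.9],[[0,0,-20],6,91.9],[[0,0,-20],6,91.9],[[0,0,-20],6,91.9],[[0,0,-15],6,91.9],[[0,0,-5],6,91.9]]'
python3 -m handwheel '[[[0,0,0],6,91.9],[[0,0,0],6,91.9],[[0,0,0],6,91.9],[[0,0,0],5,91.9],[[0,0,0],0,91.9]]'
python3 to.py .5378 -.3537 .13 -38.0
```

```text
clock: 18.67
ee_pos: [0.391, 0.2727, 0.1369]
orientation: [[0.964, -0.266, 0.005], [-0.266, -0.964, 0.002], [0.004, -0.003, -1.0]]
wrist_force: [0.6, -1.6, 0.1]
opening: 0.997
clock: 19.08
ee_pos: [0.3894, 0.272, 0.1341]
orientation: [[0.785, -0.619, 0.0], [-0.619, -0.785, 0.0], [0.0, -0.0, -1.0]]
wrist_force: [-0.6, -0.8, -0.9]
opening: 1.0
clock 19.08 pos [0.3894 0.272  0.1341] yaw -38.24 turn first -0.24 then tool shift mm [502.1 401.7   4.1] F [-0.6 -0.8 -0.9] open 91.9 q [0.35 0.   1.97 0.   1.17 2.59]
```

```bash
python3 -m handwheel '[[[10,8,0],0,91.9],[[20,16,0],0,91.9],[[20,16,0],0,91.9],[[20,16,0],0,91.9],[[20,16,0],0,91.9],[[20,16,0],0,91.9],[[20,16,0],0,91.9],[[20,16,0],0,91.9],[[20,16,0],0,91.9],[[20,16,0],0,91.9],[[20,16,0],0,91.9],[[20,16,0],0,91.9]]'
python3 -m handwheel '[[[20,16,0],0,91.9],[[20,16,0],0,91.9],[[20,16,0],0,91.9],[[20,16,0],0,91.9],[[20,16,0],0,91.9],[[20,16,0],0,91.9],[[20,16,0],0,91.9],[[20,16,0],0,91.9],[[20,16,0],0,91.9],[[20,16,0],0,91.9],[[20,16,0],0,91.9],[[20,16,0],0,91.9]]'
python3 -m handwheel '[[[15,12,0],0,91.9],[[12,10,0],0,91.9],[[5,4,0],0,91.9],[[0,0,0],0,91.9],[[0,0,0],0,91.9]]'
python3 to.py .5378 -.3537 .035 -38.0
python3 -c "
from m import *
r=grab('f');Q=pickle.load(open('Q.pkl','rb'))
overlay(r,{'ring':Q['post'][:3]+[.008],'post':Q['post']},'pics/f1.png',S=300,z=6,cols=2)"
```

```text
clock: 20.08
ee_pos: [0.457, -0.0161, 0.134]
orientation: [[0.788, -0.615, 0.0], [-0.615, -0.788, -0.0], [0.0, -0.0, -1.0]]
wrist_force: [-0.1, 0.7, 0.1]
opening: 0.998
clock: 21.08
ee_pos: [0.5272, -0.3152, 0.1338]
orientation: [[0.788, -0.615, 0.0], [-0.615, -0.788, 0.0], [-0.0, -0.0, -1.0]]
wrist_force: [0.0, 0.1, 1.1]
opening: 0.997
clock: 21.5
ee_pos: [0.5361, -0.3536, 0.1336]
orientation: [[0.787, -0.616, -0.0], [-0.616, -0.787, 0.001], [-0.001, -0.0, -1.0]]
wrist_force: [0.2, 0.1, -0.3]
opening: 1.0
clock 21.5 pos [ 0.5361 -0.3536  0.1336] yaw -38.06 turn first -0.06 then tool shift mm [ 1.4 -1.  98.6] F [ 0.2  0.1 -0.3] open 91.9 q [-0.77  0.42  1.49  0.    1.24  1.46]
```

View pics/f1.png

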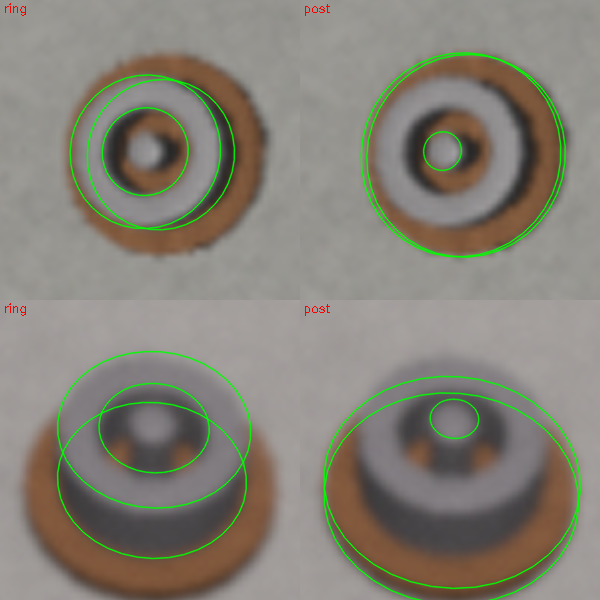

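View pics/f_side.png

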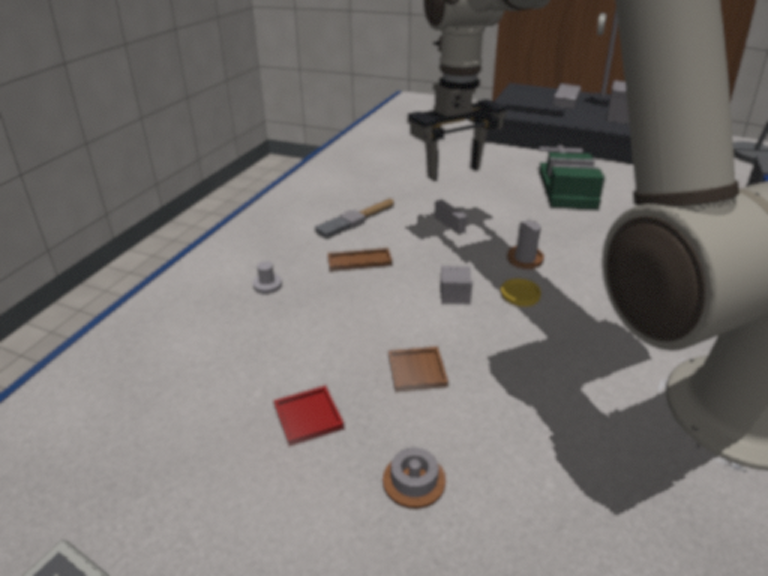

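The ring lies flat on the disc with the post through its bore. In the crop the post's top is at (148,150) and the ring outline matches the model. Now the bar: I'll narrow the jaws a little and descend.

```bash
python3 -m handwheel '[[[1.4,-1,8],0,80],[[0,0,15],0,70],[[0,0,15],0,70],[[0,0,15],0,70],[[0,0,15],0,70],[[0,0,14],0,70],[[0,0,10],0,70],[[0,0,5],0,70],[[0,0,2],0,70],[[0,0,0],0,70],[[0,0,0],0,70]]'
python3 to.py .5378 -.3537 .035 -38.0
```

```text
clock: 22.52
ee_pos: [0.5384, -0.3546, 0.0355]
orientation: [[0.787, -0.617, 0.001], [-0.617, -0.787, -0.001], [0.001, 0.0, -1.0]]
wrist_force: [-0.3, 0.2, -0.4]
opening: 0.758
clock 22.52 pos [ 0.5384 -0.3546  0.0355] yaw -38.11 turn first -0.11 then tool shift mm [-1.1 -0.4  0.5] F [-0.3  0.2 -0.4] open 69.6 q [-0.77  0.54  1.52  0.    1.07  1.47]
```

```bash
python3 -m handwheel '[[[-1,0,0],0,50],[[0,0,0],0,35],[[0,0,0],0,26],[[0,0,0],0,22],[[0,0,0],0,15],[[0,0,0],0,10],[[0,0,0],0,10],[[0,0,0],0,10],[[0,0,0],0,10],[[0,0,0],0,10]]'
python3 -m handwheel '[[[0,0,-3],0,10],[[0,0,-8],0,10],[[0,0,-15],0,10],[[0,0,-18],0,10],[[0,0,-18],0,10],[[0,0,-10],0,10],[[0,0,-4],0,10],[[0,0,0],0,10],[[0,0,0],0,10]]'
python3 to.py .6514 -.1504 .11 31.2
```

```text
clock: 23.35
ee_pos: [0.5376, -0.3532, 0.0348]
orientation: [[0.787, -0.617, 0.001], [-0.617, -0.787, 0.001], [0.0, -0.001, -1.0]]
wrist_force: [2.3, 2.3, 1.4]
opening: 0.213
clock: 24.1
ee_pos: [0.5365, -0.3532, 0.1097]
orientation: [[0.787, -0.617, -0.001], [-0.617, -0.787, 0.001], [-0.002, -0.0, -1.0]]
wrist_force: [-0.2, -0.4, -6.9]
opening: 0.214
clock 24.1 pos [ 0.5365 -0.3532  0.1097] yaw -38.12 turn first -69.32 then tool shift mm [ 203.3 -114.    -0.3] F [-0.2 -0.4 -6.9] open 19.6 q [-0.77  0.44  1.5  -0.    1.2   1.47]
```

```bash
python3 -m handwheel '[[[0,0,0],-3,10],[[0,0,0],-6,10],[[0,0,0],-6,10],[[0,0,0],-6,10],[[0,0,0],-6,10],[[0,0,0],-6,10],[[0,0,0],-6,10],[[0,0,0],-6,10],[[0,0,0],-6,10],[[0,0,0],-6,10],[[0,0,0],-6,10],[[0,0,0],-4,10]]'
python3 -m handwheel '[[[0,0,0],-2.3,10],[[0,0,0],0,10],[[8,-4,0],0,10],[[15,-8,0],0,10],[[18,-10,0],0,10],[[18,-10,0],0,10],[[18,-10,0],0,10],[[18,-10,0],0,10],[[18,-10,0],0,10],[[18,-10,0],0,10],[[18,-10,0],0,10],[[18,-10,0],0,10]]'
python3 -m handwheel '[[[16,-10,0],0,10],[[12,-7,0],0,10],[[6,-4,0],0,10],[[2,-1,0],0,10],[[0,0,0],0,10],[[0,0,0],0,10]]'
python3 to.py .6514 -.1504 .045 31.2
python3 -c "
from h import *
r=grab('g')
z=5;o=[]
for n in('top','side'):
    u=proj(r[n],[[.651,-.15,.04]])[0]
    o.append(cv2.warpAffine(r[n]['color'][:,:,::-1],np.array([[z,0,190-u[0]*z],[0,z,190-u[1]*z]]),(380,380),flags=cv2.INTER_CUBIC))
cv2.imwrite('pics/g1.png',np.hstack(o))"
```

```text
clock: 25.1
ee_pos: [0.5361, -0.3528, 0.1086]
orientation: [[0.873, 0.487, -0.003], [0.487, -0.873, 0.002], [-0.001, -0.003, -1.0]]
wrist_force: [1.2, -0.1, -5.1]
opening: 0.217
clock: 26.1
ee_pos: [0.6326, -0.1866, 0.1099]
orientation: [[0.856, 0.517, -0.001], [0.517, -0.856, 0.001], [-0.001, -0.001, -1.0]]
wrist_force: [0.1, 0.5, -6.1]
opening: 0.215
clock: 26.6
ee_pos: [0.6515, -0.1517, 0.1106]
orientation: [[0.856, 0.517, -0.0], [0.517, -0.856, -0.0], [-0.001, 0.0, -1.0]]
wrist_force: [-0.3, -0.4, -6.2]
opening: 0.215
clock 26.6 pos [ 0.6515 -0.1517  0.1106] yaw 31.14 turn first -0.06 then tool shift mm [ 0.7 -1.2 65.6] F [-0.3 -0.4 -6.2] open 19.7 q [-0.41  0.5   1.41 -0.    1.22  0.62]
```

View pics/g1.png

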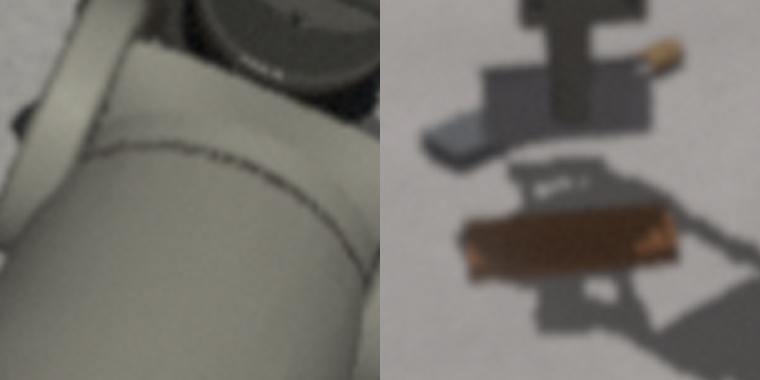

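The side crop shows the bar held level above the long tray, centred at x≈567 against the tray's 570 and parallel to it. I'll lower it.

```bash
python3 -m handwheel '[[[0.7,-1.2,6],0,10],[[0,0,12],0,10],[[0,0,14],0,10],[[0,0,14],0,10],[[0,0,10],0,10],[[0,0,6],0,10],[[0,0,3],0,10],[[0,0,0],0,10],[[0,0,0],0,10]]'
python3 to.py .6514 -.1504 .0398 31.2
```

```text
clock: 27.45
ee_pos: [0.6522, -0.1497, 0.046]
orientation: [[0.855, 0.518, 0.001], [0.518, -0.855, -0.0], [0.0, 0.001, -1.0]]
wrist_force: [-0.7, 0.2, -5.0]
opening: 0.213
clock 27.45 pos [ 0.6522 -0.1497  0.046 ] yaw 31.19 turn first -0.01 then tool shift mm [-1.   0.2  6.2] F [-0.7  0.2 -5. ] open 19.6 q [-0.41  0.58  1.44  0.    1.12  0.62]
```

```bash
python3 -m handwheel '[[[-0.5,0,2],0,10],[[0,0,1.5],0,10],[[0,0,1],0,10],[[0,0,0.7],0,10],[[0,0,0],0,10],[[0,0,0],0,10]]'; python3 -m handwheel '[[[0,0,0.7],0,10],[[0,0,0],0,10],[[0,0,0],0,10]]'
```

```text
clock: 27.95
ee_pos: [0.6513, -0.1498, 0.0405]
orientation: [[0.855, 0.518, 0.0], [0.518, -0.855, 0.0], [0.0, 0.0, -1.0]]
wrist_force: [0.4, 0.0, -5.3]
opening: 0.215
clock: 28.2
ee_pos: [0.6514, -0.1499, 0.0399]
orientation: [[0.856, 0.518, 0.0], [0.518, -0.856, -0.0], [0.0, 0.0, -1.0]]
wrist_force: [0.5, -1.3, -5.8]
opening: 0.216
```

```bash
python3 -m handwheel '[[[0,0,0.6],0,10],[[0,0,0],0,10],[[0,0,0],0,10]]'
```

```text
clock: 28.45
ee_pos: [0.6514, -0.1499, 0.0398]
orientation: [[0.855, 0.518, 0.0], [0.518, -0.855, -0.0], [-0.0, 0.0, -1.0]]
wrist_force: [-3.2, 0.7, 0.4]
opening: 0.215
```

Contact. I'll release, lift, and go to the V-block.

```bash
python3 -m handwheel '[[[0,0,0],0,26],[[0,0,0],0,40],[[0,0,0],0,60],[[0,0,0],0,60],[[0,0,0],0,60],[[0,0,-5],0,60],[[0,0,-15],0,60],[[0,0,-20],0,60],[[0,0,-20],0,60],[[0,0,-20],0,80],[[0,0,-10],0,91.9],[[0,0,0],0,91.9]]'
python3 to.py .4541 -.1115 .12 20
```

```text
clock: 29.45
ee_pos: [0.6535, -0.1508, 0.1338]
orientation: [[0.855, 0.518, 0.007], [0.518, -0.855, -0.003], [0.004, 0.006, -1.0]]
wrist_force: [0.3, 0.7, -0.3]
opening: 0.846
clock 29.45 pos [ 0.6535 -0.1508  0.1338] yaw 31.19 turn first 11.19 then tool shift mm [-174.  -105.1   13.8] F [ 0.3  0.7 -0.3] open 77.8 q [-0.41  0.48  1.4   0.    1.25  0.62]
```

```bash
python3 -m handwheel '[[[0,0,0],5.6,91.9],[[0,0,0],5.6,91.9],[[-10,-6,0],0,91.9],[[-20,-12,0],0,91.9],[[-20,-12,0],0,91.9],[[-20,-12,0],0,91.9],[[-20,-12,0],0,91.9],[[-20,-12,0],0,91.9],[[-20,-12,0],0,91.9],[[-20,-12,0],0,91.9],[[-16,-10,0],0,91.9],[[-8,-5,0],0,91.9]]'
python3 -m handwheel '[[[0,0,0],0,91.9],[[0,0,0],0,91.9]]'
python3 to.py .4541 -.111 .035 20
python3 -c "
from m import *
r=grab('k');Q=pickle.load(open('Q.pkl','rb'))
overlay(r,{'bar':[.6514,-.1499,np.radians(31.2),.005],'vb':[.4541,-.111,.35]},'pics/k1.png',S=300,z=6,cols=2)"
```

```text
clock: 30.45
ee_pos: [0.4492, -0.1096, 0.1279]
orientation: [[0.94, 0.342, -0.003], [0.342, -0.94, 0.001], [-0.002, -0.002, -1.0]]
wrist_force: [-0.2, -0.0, 0.5]
opening: 1.002
clock: 30.62
ee_pos: [0.4516, -0.1105, 0.1288]
orientation: [[0.94, 0.341, -0.0], [0.341, -0.94, 0.0], [-0.0, -0.0, -1.0]]
wrist_force: [1.2, 0.5, 0.3]
opening: 1.001
clock 30.62 pos [ 0.4516 -0.1105  0.1288] yaw 19.97 turn first -0.03 then tool shift mm [ 2.1  1.3 93.8] F [1.2 0.5 0.3] open 92.0 q [-0.5  -0.02  2.    0.    1.16  0.72]
```

View pics/k1.png

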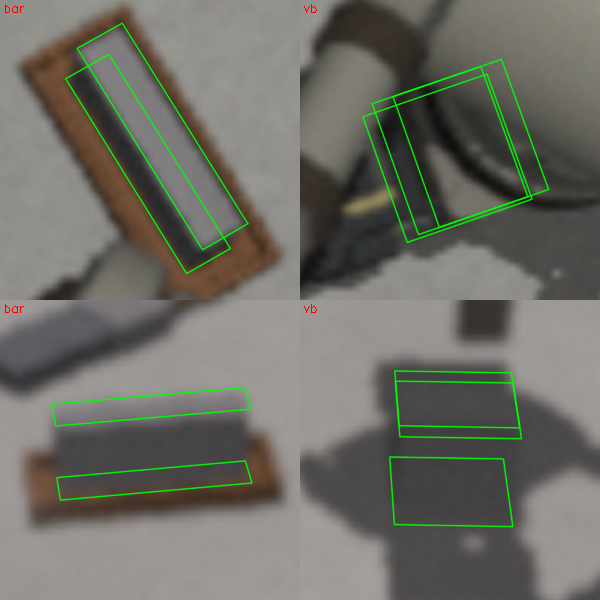

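The bar sits inside the long tray where expected. Now the V-block.

```bash
python3 -m handwheel '[[[3,1.3,8],0,91.9],[[0,0,14],0,91.9],[[0,0,15],0,91.9],[[0,0,15],0,91.9],[[0,0,15],0,91.9],[[0,0,12],0,91.9],[[0,0,8],0,91.9],[[0,0,4],0,91.9],[[0,0,2],0,91.9],[[0,0,0],0,91.9],[[0,0,0],0,91.9]]'
python3 to.py .455 -.111 .035 20
```

```text
clock: 31.63
ee_pos: [0.4557, -0.1111, 0.0367]
orientation: [[0.94, 0.342, 0.001], [0.342, -0.94, -0.0], [0.001, 0.001, -1.0]]
wrist_force: [-0.2, -0.0, 0.3]
opening: 0.999
clock 31.63 pos [ 0.4557 -0.1111  0.0367] yaw 19.99 turn first -0.01 then tool shift mm [-0.7 -0.3  1.7] F [-0.2 -0.   0.3] open 91.8 q [-0.5   0.15  2.04  0.    0.95  0.72]
```

```bash
python3 -m handwheel '[[[-0.5,0,1],0,75],[[0,0,0],0,62],[[0,0,0],0,55],[[0,0,0],0,50],[[0,0,0],0,45],[[0,0,0],0,40],[[0,0,0],0,40],[[0,0,0],0,40],[[0,0,0],0,40]]'
python3 -m handwheel '[[[0,0,-3],0,40],[[0,0,-8],0,40],[[0,0,-15],0,40],[[0,0,-18],0,40],[[0,0,-18],0,40],[[0,0,-10],0,40],[[0,0,-4],0,40],[[0,0,0],0,40],[[0,0,0],0,40]]'
python3 to.py .4514 .0896 .11 29.2
```

```text
clock: 32.38
ee_pos: [0.4551, -0.1116, 0.0354]
orientation: [[0.94, 0.342, 0.001], [0.342, -0.94, -0.001], [0.0, 0.001, -1.0]]
wrist_force: [1.4, -4.4, -1.2]
opening: 0.54
clock: 33.13
ee_pos: [0.4539, -0.1105, 0.1103]
orientation: [[0.94, 0.342, -0.002], [0.342, -0.94, 0.001], [-0.001, -0.002, -1.0]]
wrist_force: [0.1, -0.1, -7.2]
opening: 0.538
clock 33.13 pos [ 0.4539 -0.1105  0.1103] yaw 19.99 turn first -9.21 then tool shift mm [  95.4 -175.9    0.3] F [ 0.1 -0.1 -7.2] open 49.4 q [-0.5   0.02  2.01  0.    1.12  0.72]
```

```bash
python3 -m handwheel '[[[0,0,0],-4.6,40],[[0,0,0],-4.6,40],[[4,-8,0],0,40],[[9,-16,0],0,40],[[10,-18,0],0,40],[[10,-18,0],0,40],[[10,-18,0],0,40],[[10,-18,0],0,40],[[10,-18,0],0,40],[[10,-18,0],0,40],[[10,-18,0],0,40],[[9,-16,0],0,40]]'
python3 -m handwheel '[[[8,-12,0],0,40],[[4,-6,0],0,40],[[1,-2,0],0,40],[[0,0,0],0,40],[[0,0,0],0,40]]'
python3 to.py .4514 .0896 .0404 29.2
python3 -c "
from h import *
r=grab('l')"
```

```text
clock: 34.13
ee_pos: [0.4527, 0.0807, 0.11]
orientation: [[0.874, 0.486, -0.003], [0.486, -0.874, 0.001], [-0.002, -0.002, -1.0]]
wrist_force: [0.5, -0.3, -8.0]
opening: 0.545
clock: 34.55
ee_pos: [0.4554, 0.1021, 0.1109]
orientation: [[0.873, 0.487, -0.001], [0.487, -0.873, -0.0], [-0.001, -0.0, -1.0]]
wrist_force: [-0.3, -0.0, -8.3]
opening: 0.537
clock 34.55 pos [0.4554 0.1021 0.1109] yaw 29.14 turn first -0.06 then tool shift mm [-9.6  9.  70.5] F [-0.3 -0.  -8.3] open 49.4 q [-0.04  0.01  2.01 -0.    1.12  1.02]
```

View pics/l_side.png

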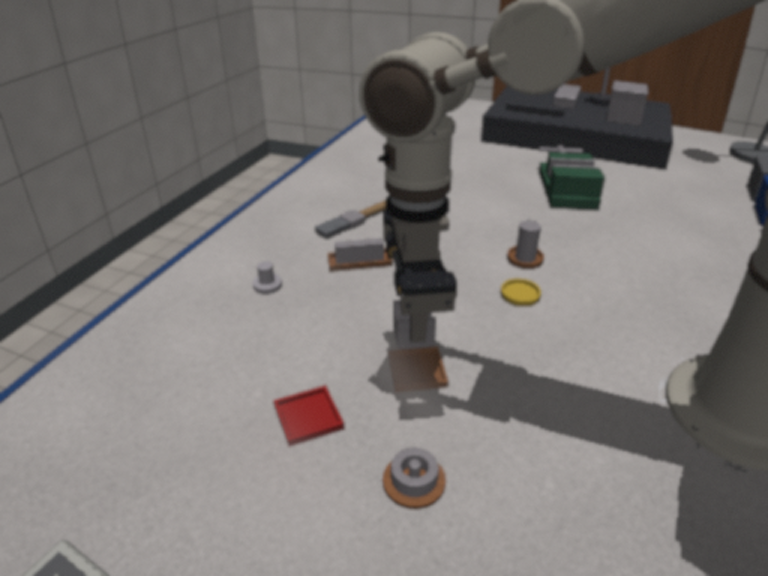

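The V-block (415,330) is held above the brown square tray (418,368), about 13 mm past its centre because my shift was slightly too long. I'll correct that, then lower it.

```bash
python3 -m handwheel '[[[-5,5,4],0,40],[[-4.6,4,8],0,40],[[0,0,12],0,40],[[0,0,14],0,40],[[0,0,12],0,40],[[0,0,8],0,40],[[0,0,4],0,40],[[0,0,2],0,40],[[0,0,0],0,40],[[0,0,0],0,40]]'
python3 to.py .4514 .0896 .0404 29.2
```

```text
clock: 35.48
ee_pos: [0.4522, 0.0899, 0.0477]
orientation: [[0.873, 0.488, 0.001], [0.488, -0.873, -0.0], [0.001, 0.001, -1.0]]
wrist_force: [-0.6, -0.0, -7.2]
opening: 0.543
clock 35.48 pos [0.4522 0.0899 0.0477] yaw 29.18 turn first -0.02 then tool shift mm [-0.9 -0.1  7.3] F [-0.6 -0.  -7.2] open 49.9 q [-0.07  0.11  2.06 -0.    0.97  0.99]
```

```bash
python3 -m handwheel '[[[-0.5,0,2],0,40],[[0,0,2],0,40],[[0,0,1],0,40],[[0,0,0.7],0,40],[[0,0,0],0,40],[[0,0,0],0,40]]'; python3 -m handwheel '[[[0,0,0.7],0,40],[[0,0,0],0,40],[[0,0,0],0,40]]'
```

```text
clock: 35.98
ee_pos: [0.4512, 0.0898, 0.0415]
orientation: [[0.873, 0.488, -0.0], [0.488, -0.873, -0.0], [-0.0, -0.0, -1.0]]
wrist_force: [0.9, -0.2, -6.7]
opening: 0.546
clock: 36.23
ee_pos: [0.4513, 0.0898, 0.0408]
orientation: [[0.873, 0.488, 0.0], [0.488, -0.873, -0.0], [-0.0, 0.0, -1.0]]
wrist_force: [0.1, 1.0, -7.6]
opening: 0.543
```

```bash
python3 -m handwheel '[[[0,0,0.6],0,40],[[0,0,0.3],0,40],[[0,0,0],0,40],[[0,0,0],0,40]]'
```

```text
clock: 36.57
ee_pos: [0.4514, 0.0898, 0.0404]
orientation: [[0.873, 0.488, 0.0], [0.488, -0.873, -0.0], [0.0, 0.0, -1.0]]
wrist_force: [-1.8, -0.7, 1.5]
opening: 0.54
```

Contact. I'll release, lift and move the arm out of both views.

```bash
python3 -m handwheel '[[[0,0,0],0,56],[[0,0,0],0,70],[[0,0,0],0,85],[[0,0,0],0,85],[[0,0,0],0,85],[[0,0,-5],0,85],[[0,0,-15],0,85],[[0,0,-20],0,85],[[0,0,-20],0,85],[[0,0,-20],0,85],[[0,0,-20],0,85],[[0,0,-10],0,85]]'
python3 to.py .2 -.45 .2
```

```text
clock: 37.57
ee_pos: [0.4527, 0.0897, 0.1528]
orientation: [[0.873, 0.488, 0.004], [0.488, -0.873, -0.0], [0.004, 0.002, -1.0]]
wrist_force: [0.1, -0.4, 0.8]
opening: 0.926
clock 37.57 pos [0.4527 0.0897 0.1528] yaw 29.19 turn first -0.0 then tool shift mm [-483.8  348.   -47.2] F [ 0.1 -0.4  0.8] open 85.1 q [-0.07 -0.06  1.99  0.    1.21  0.99]
```

```bash
python3 -m handwheel '[[[-10,8,-8],0,85],[[-20,15,-8],0,85],[[-20,15,-8],0,85],[[-20,15,-8],0,85],[[-20,15,-8],0,85],[[-20,15,-8],0,85],[[-20,15,0],0,85],[[-20,15,0],0,85],[[-20,15,0],0,85],[[-20,15,0],0,85],[[-20,15,0],0,85],[[-20,15,0],0,85]]'
python3 -m handwheel '[[[-20,15,0],0,85],[[-20,15,0],0,85],[[-20,15,0],0,85],[[-20,15,0],0,85],[[-20,15,0],0,85],[[-20,15,0],0,85],[[-20,15,0],0,85],[[-20,15,0],0,85],[[-20,15,0],0,85],[[-20,15,0],0,85],[[-10,8,0],0,85],[[0,0,0],0,85]]'
python3 -c "
from m import *
r=grab('n');Q=pickle.load(open('Q.pkl','rb'))
overlay(r,{'cyl':[.3645,-.2754,0,.005],'ring':[.3895,.272,0,.008],'bar':[.6514,-.1499,np.radians(31.2),.005],'vb':[.4514,.0898,np.radians(29.2),.005]},'pics/n1.png',S=190,z=4)
import fit
a=pickle.load(open('a.pkl','rb'))
for n in('top','side'):print(n,np.round(fit.fit([a[n]],'fl',Q['fl'])[0],4),np.round(fit.fit([r[n]],'fl',Q['fl'])[0],4))
for n in('top','side'):
    u=proj(r[n],[[.72,-.22,.01],[.77,-.02,.01]])[:,:].astype(int)
    d=cv2.absdiff(a[n]['color'],r[n]['color'])
    for q in u: print(n,q,d[q[1]-25:q[1]+25,q[0]-25:q[0]+25].max())
"
```

```text
clock: 38.57
ee_pos: [0.3341, -0.1743, 0.1978]
orientation: [[0.873, 0.488, 0.0], [0.488, -0.873, -0.0], [0.0, 0.0, -1.0]]
wrist_force: [0.3, 0.2, -0.1]
opening: 0.924
clock: 39.57
ee_pos: [0.2276, -0.4153, 0.1977]
orientation: [[0.874, 0.485, -0.0], [0.485, -0.874, -0.0], [-0.0, -0.0, -1.0]]
wrist_force: [0.0, 0.1, 1.0]
opening: 0.927
top [ 0.7706 -0.0203  0.    ] [ 0.7704 -0.0204  0.    ]
side [ 0.7715 -0.0166  0.    ] [ 0.7715 -0.0166  0.    ]
top [356 125] 64
top [272 102] 7
side [228 155] 81
side [178 186] 35
```

View pics/n1.png

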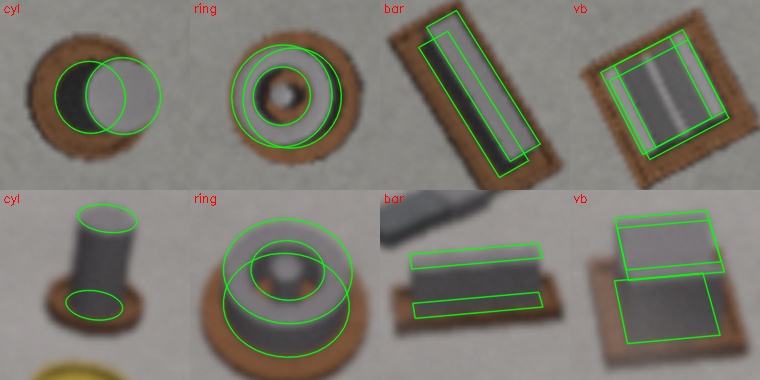

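View pics/n_top.png

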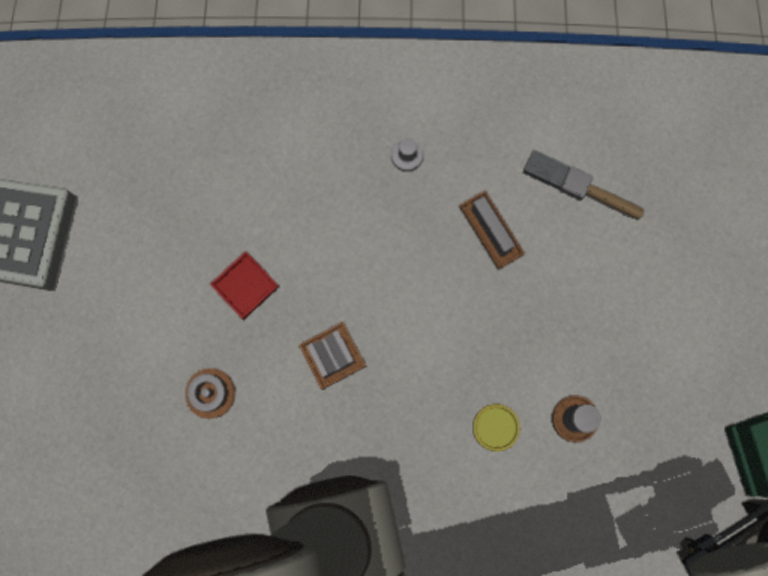

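View pics/n_side.png

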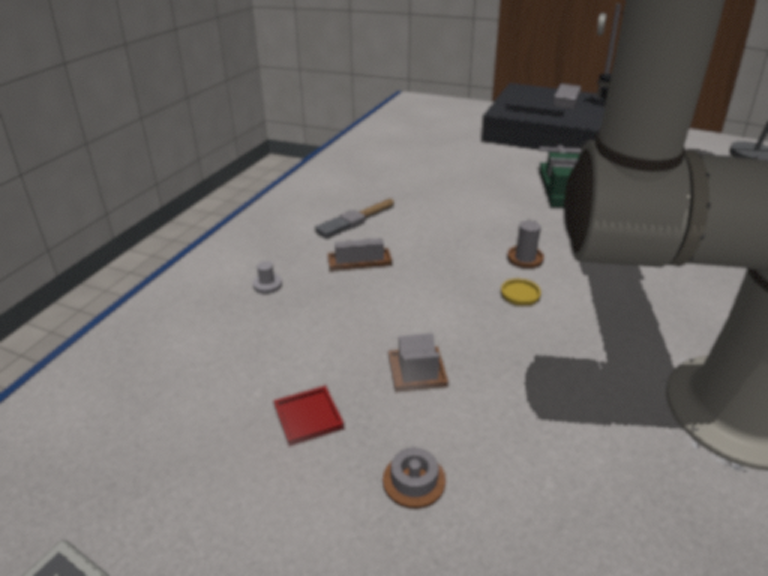

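All four pieces sit flat and inside their holders in both views. The flange at (407,155) and the brush from (524,151) to (643,217) are at the same pixels as at the start. Nothing touches the robot.

```bash
python3 -m handwheel '[[[0,0,0],0,85],[[0,0,0],0,85],[[0,0,0],0,85]]'; python3 -c "
from plant import ctrl
print(ctrl.sign_off())"
```

```text
clock: 39.92
ee_pos: [0.2291, -0.4129, 0.1979]
orientation: [[0.872, 0.489, 0.0], [0.489, -0.872, 0.0], [0.0, -0.0, -1.0]]
wrist_force: [0.1, 0.1, 0.1]
opening: 0.923
the job is handed in; nothing more can be done
None
```

All four pieces are back on their holders, and I handed the job in at about 40 s. They went in the order listed: the cylinder in the brown cup, the ring over the post, the bar in the long tray, and the V-block, groove up, in the brown square tray. Each was lowered until the wrist force showed contact before I released it.

**Final checks:** In both cameras the model outlines matched all four pieces, upright and inside their holders. The flange moved 0.2 mm or less between the first and last pictures. The brush and the red and yellow look-alikes looked unmoved by eye.

**Disagreements and slips:**
- The two cameras differed by about 2–4 mm on some positions, which the holders' clearances of about 8–10 mm covered.
- My picture-difference check for the brush told me nothing, because its window also took in the long tray; I judged the brush by its pixel position instead.
- I moved the V-block about 13 mm past the tray centre while it was raised, and corrected that before lowering it.

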